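# Open an air-line strainer in its holding block

### The arm

A 6-joint arm with a two-finger parallel gripper is mounted at the origin on a cart in front of the work surface, level with it; the furniture and walls round the work are solid. World frame = base frame: x ahead of the robot, y to its left, z up, the work surface at z = 0. Lengths are in mm, angles in degrees, forces in N, time in s.
With the tool pointing down it reaches from about 325 to 875 mm from the base axis. Payload 4.4 kg.
Tool frame: the origin (TCP) lies at the very end of the fingers, on their centre line; the grasp point (between the pads) lies 19 mm behind it; y points along the fingers, z is the direction in which the jaws open and shut, and the axes are right-handed (so a half turn about y gives the same grasp; the last joint's range is limited). The gripper opens to 85 mm and grips with 20 to 120 N. Pads are 22 mm wide; open, the fingers measure 114 mm over their backs; the gripper's body (76 mm by 85 mm) begins 54 mm behind the grasp point. The pads swing forward as they close: fully open they stand 13 mm farther back than shut.
Start: joints at [-78.696, 11.837, 88.321, -0, 79.842, -8.623], TCP at [195.965, -540.578, 231.282] pointing down, gripper open.
Joint ranges: [-156.59, 156.59], [-49.26, 127.26], [12.9, 141.05], [-63.56, 243.56], [4.71, 150.69], [-161.64, 161.64]. Speed limits (degrees/s): [159.86, 159.86, 180, 180, 180, 180].

### API

Orientations are given as [roll, pitch, yaw] about the fixed x, y, z axes, in that order (R = Rz(yaw) Ry(pitch) Rx(roll)).
In Python, from plant import robot gives the robot as it stands.
- The arm moves only by the shell command python3 -m creep 'ROWS' [FORCE]. ROWS is JSON, a list of rows, each an object with "offset": the shift along the tool's x, y, z in m, a list of three; "delta_rot": the turn, a rotation vector about the tool's x, y, z in rad, a list of three; "claw": the closure, from 0 (fully open) to 1 (shut). In form: [{"offset": [dx, dy, dz], "delta_rot": [ax, ay, az], "claw": claw}, ...]. A call has 1 to 12 rows; each row is the pose to reach, as a shift and turn from the pose commanded when the call began, along the tool's axes at that moment; what a row does not reach only later rows make up. A row lasts 1/8 s, in which the tool goes at most 62.5 mm and 10.7 degrees, less where a joint would pass 70% of its speed; a pose out of reach is approached as far as the arm can. A call with a gripper value outside its range is refused whole. The fingers move at their own pace and stop on an object; FORCE is the grip in N (left out, the last holds). Time passes only in rows, so rows that repeat a pose let the fingers close. It gives the time, the measured TCP pose, the force and the opening at its end, in the units of the state.
- robot.sense(): the state, without advancing time (a new reading comes with each control period).
- robot.get_image(name): name is "scene" or "top" or "wrist"; returns a dict with "img" (480x640x3 uint8, blue, green, red), "vfov" (degrees; the focal length in pixels is half the picture's height over the tangent of half this angle, whatever the lens; pixels are square), "cx", "cy" (the principal point, pixels), "dist" ([k1, k2, p1, p2, k3] as OpenCV has them; the pictures are not rectified), "R" (3x3) and "t" (3): a world point X has camera coordinates R X + t. Camera axes: x right, y down, z forward; pixel columns grow to the right and rows downward; lengths in mm; the calibration is good to about 2 mm. A picture is of the moment at which its call begins. There is no depth.
- robot.job_done(): hands the job in, once; it reports no verdict.
Trained networks look in a picture, given as the dict that the camera call returned (one of the last four; its "shot" number tells which), for a name from the list of things; names that differ only in an ending like _2 or _b are one class to them, and where a whole thing is asked for, a point or a joint stands for the part that bears it (a point fixed in the world has none). Each returns a list of dicts, best first, with "p" (0 to 1); they miss things now and then, are a little off and sometimes report something else, mostly with a low value. They report only what shows in the picture. A call takes as long as a camera call. They do not tell look-alikes from the thing itself.
- robot.cut_out(picture, thing): "mask" (480x640 bool, what is visible of it) and "at" ([row, column] in pixels, amid what is visible of it).
The state is a dict: "clock": time; "q": joint angles; "joint_vel": joint speeds; "joint_torque": joint torques, N m; "position": TCP position; "orientation": TCP orientation; "ft_force": force on the tool from outside, world axes, zero at the start; "ft_torque": the same for the moment, N m; "opening": finger opening in mm.
Only numpy, scipy, OpenCV 4.12 (cv2) and the standard library are available. Lean on these libraries where they do the work, as an engineer would, in place of code of your own. Each camera call takes 0.05 s, during which the arm holds its last target.

### The job

Lift the air-line strainer out of the parts tray by the grip bar on its cap and set its square body fully down in the square pocket of the holding block, which keeps it from turning. Then turn the cap anticlockwise (seen from above) until its lugs come free of the ribs on the neck, something under a quarter turn, raise it straight up, and finish still gripping it, held still and level just clear above the open neck (a centimetre or two), with the body still fully down in the block. Do not disturb the loose parts left in the tray.

Things in the scene. Friction and masses are not known exactly. Their poses are not given: they have to be found in the camera images.
- cap_grip (a point): Centre of the flat-sided grip bar on the strainer's round dark grey cap (50 mm across, fluted skirt). Bar 46 mm long (its x), 14 mm thick (y), 27 mm high (z, up): top 13.5 mm above this point, foot 12.5 mm below it on the flat cap top. Cap 60 g, a separate part. A spring in the neck presses it up against the neck's ribs with 24 N, so it turns stiffly and the strainer can be carried by the bar.
- pot_foot (a point): Centre of the underside of the strainer's aluminium body, 50 x 50 mm square and 50 mm high, 0.3 to 0.5 kg, foot edges chamfered; z up, x along its two brass ports, which stick out 8.5 mm from opposite faces 29 to 48 mm above the foot. Any quarter turn fits the pocket. Capped, cap_grip is 94.5 mm above this point and the height 108 mm. Unbraced, the body turns along with the cap.
- pot_mouth (a point): Centre of the rim of the strainer's round neck (32 mm outside), 74 mm above the foot, in the body's axes. Three rising ribs round the neck hold three lugs inside the cap (bayonet). With the cap free, the brass spring button stands 5 mm above this rim.
- cap_rim (a point): Centre of the lower edge of the cap's skirt, 41.5 mm below cap_grip, in the cap's axes; 21 mm below pot_mouth when locked. Yaw of cap minus yaw of body (anticlockwise positive): 2 to 8 degrees as found (locked, bar nearly in line with the ports); free to lift from 60 degrees; stop at 86. Aim for the middle, about 73.
- block_floor (a point): Centre of the floor of the square pocket in the steel holding block, fixed to the bench. Pocket 53 x 53 mm (1.5 mm clearance each side, so the body can turn about 3 degrees), 22 mm deep, 3 mm chamfer round its mouth; x, y along its sides, z up. Block 96 x 96 mm, 30 mm high; its foot plates with a screw each reach 82 mm from the centre along +x and -x, 20 mm high.
- tray: Shallow open grey sheet-steel parts tray, fixed, 170 mm (its x) x 230 mm (its y) x 45 mm high (rim up to 49 mm), floor 4 mm above the bench; origin at the centre of its underside. The strainer stands upright in it, in the +y half, with small parts in the -y end.
- bushing_a: Dark steel bushing, 34 x 37 x 24 mm, lying in the tray; leave alone. Origin at its underside.
- nut_4: Hexagon nut, 23 x 25 x 11 mm, lying in the tray; leave alone. Origin at its underside.
- bolt_4: Hexagon bolt, 28 x 58 x 17 mm, lying in the tray; leave alone. Origin at its underside.
Things that resemble listed ones, but are neither listed nor needed, are in the scene too. Leave any blue or purple look-alike of the part that bears pot_foot alone.

How it is judged:
By the outcome, as a careful person would: the job done as asked, in the order asked, and still so for the second after the job is handed in, while the arm keeps its last pose, push and grip.
It also fails if it takes over 45 s, if anything falls off the work surface, if the arm or the gripper's body presses on something with over 40 N, if the wrist force passes 120 N, or if a joint passes its speed limit or range.

## Working session

There is one attempt and no reset: what is moved stays moved. The work goes in short steps, Python scripts to look and compute and a shell command to move; the robot and the scene stay as the last step left them, time stands still between calls to the robot, and variables do not carry over. Pictures are saved under pics/ and viewed, and the job is handed in when it is done.

```bash
ls; mkdir -p pics
python3 - <<'E'
from plant import robot
import cv2
print(robot.sense())
for n in ["scene","top","wrist"]:
    p=robot.get_image(n); cv2.imwrite(f"pics/{n}0.png",p["img"])
    print(n,p["vfov"],p["cx"],p["cy"],p["dist"],p["R"],p["t"])
    for th in ["cap_grip","pot_foot","tray","block_floor","bushing_a","nut_4","bolt_4"]:
        try:
            print(th,[(round(d["p"],2),d["at"],int(d["mask"].sum())) for d in robot.cut_out(p,th)])
        except Exception as e: print(th,e)
print(robot.sense()["clock"])
E
```

```text
pics
{'clock': 0.0, 'q': array([-7.86947098e+01,  1.18853727e+01,  8.84067263e+01,  7.18048342e-04,
        7.98428381e+01, -8.62418066e+00]), 'joint_vel': array([-0.05819894,  0.01122046, -0.03278233,  0.10847547, -0.0955106 ,
        0.00930309]), 'joint_torque': array([ 1.68467986e-04, -3.83031535e+01, -2.91596264e+01, -1.69749596e-04,
        1.06663245e-02, -7.42019438e-06]), 'position': array([ 195.82397515, -539.7990613 ,  230.09869991]), 'orientation': array([-9.01333054e+01,  2.09326442e-02, -1.60070681e+02]), 'ft_force': array([ 0.14522952, -0.05436284, -0.76653331]), 'ft_torque': array([ 0.00753458, -0.02058685,  0.04089782]), 'opening': 85.36548901765154}
scene 50.06358333250426 319.9638527619169 244.7232116367473 [-0.12491389  0.          0.          0.          0.        ] [[ 0.44905114 -0.8934911  -0.00517015]
 [-0.41416526 -0.20301719 -0.88727175]
 [ 0.79171978  0.40057168 -0.46121807]] [-450.55259927  230.49400426  890.31157995]
cap_grip [(0.63, [255.4, 384.5], 543)]
pot_foot [(0.8, [346.6, 407.7], 1332), (0.66, [325.8, 357.2], 1160), (0.64, [279.9, 388.0], 629)]
tra
[... 383 characters left out ...]
]
cap_grip []
pot_foot [(0.86, [309.7, 389.6], 706), (0.71, [225.9, 376.0], 189), (0.55, [317.3, 441.0], 795)]
tray []
block_floor [(0.66, [224.8, 252.5], 2892)]
bushing_a [(0.65, [244.7, 426.2], 146)]
nut_4 [(0.48, [214.6, 422.5], 103)]
bolt_4 [(0.64, [191.1, 412.5], 141)]
wrist 63.80442579013018 320.37449507977243 236.5926341402998 [-0.0826065  0.         0.         0.         0.       ] [[ 3.41644825e-01 -9.39828976e-01 -5.56670046e-04]
 [-9.03746400e-01 -3.28690588e-01  2.74235193e-01]
 [-2.57917153e-01 -9.31879458e-02 -9.61662492e-01]] [-575.84979842  -37.23042623  379.46583945]
cap_grip []
pot_foot [(0.56, [77.2, 347.4], 4645)]
tray []
block_floor []
bushing_a []
nut_4 []
bolt_4 []
1.2
```

View pics/scene0.png

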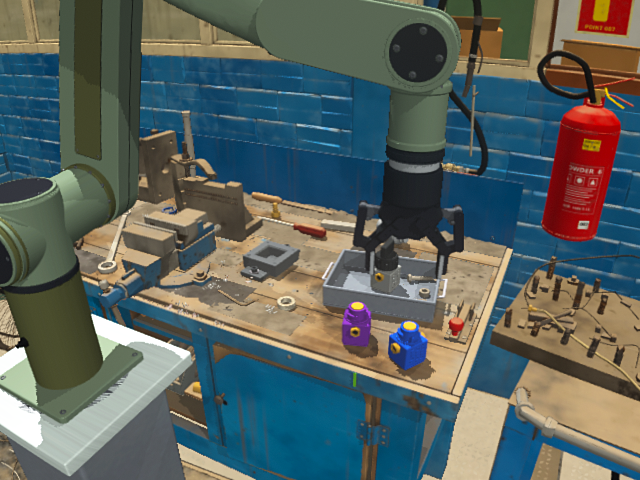

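View pics/top0.png

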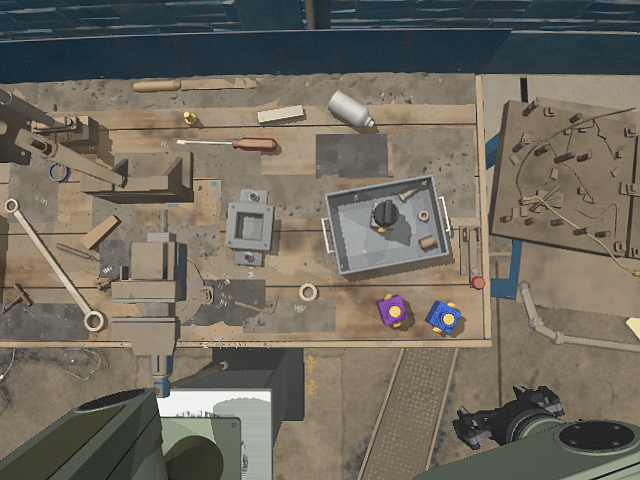

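View pics/wrist0.png

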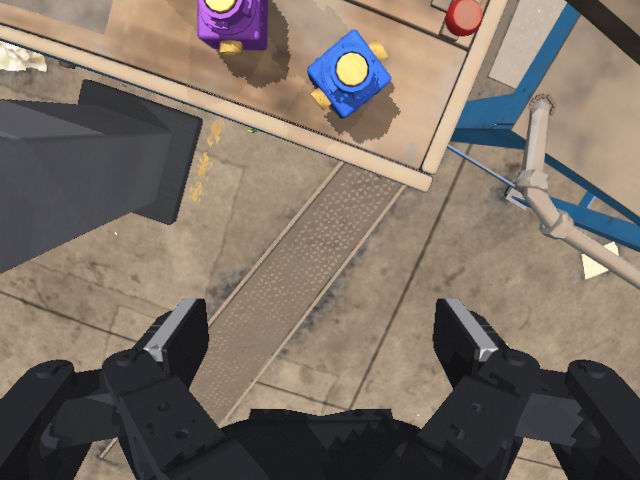

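```bash
cat > h.py <<'E'
import numpy as np, cv2, pickle
from scipy.spatial.transform import Rotation as Ro
def K(p):
    f=240/np.tan(np.radians(p["vfov"]/2)); return np.array([[f,0,p["cx"]],[0,f,p["cy"]],[0,0,1]])
def proj(p,X):
    return cv2.projectPoints(np.array(X,float).reshape(-1,1,3),cv2.Rodrigues(np.array(p["R"]))[0],np.array(p["t"],float),K(p),np.array(p["dist"],float))[0].reshape(-1,2)
def ray(p,uv):
    n=cv2.undistortPoints(np.array(uv,float).reshape(-1,1,2),K(p),np.array(p["dist"],float)).reshape(-1,2)
    d=np.c_[n,np.ones(len(n))]@np.array(p["R"]); c=-np.array(p["R"]).T@np.array(p["t"]); return c,d
def onz(p,uv,z):
    c,d=ray(p,uv); return c+d*((z-c[2])/d[:,2])[:,None]
def save(p,n):
    cv2.imwrite(f"pics/{n}.png",p["img"]); pickle.dump(p,open(f"pics/{n}.pkl","wb"))
def crop(p,n,x0,y0,x1,y1,s):
    cv2.imwrite(f"pics/{n}.png",cv2.resize(p["img"][y0:y1,x0:x1],None,fx=s,fy=s,interpolation=cv2.INTER_CUBIC))
E
python3 - <<'E'
from plant import robot
from h import *
p=robot.get_image("top"); save(p,"top1")
crop(p,"top1a",310,160,470,280,5); crop(p,"top1b",200,170,300,280,5)
q=robot.get_image("scene"); save(q,"scene1"); crop(q,"scene1a",310,220,470,340,5)
print(onz(p,[[384,213]],95),onz(p,[[250,228]],30), onz(p,[[393,311],[443,317]],74))
E
```

```text
[[ 517.53009507 -397.1714402    95.        ]] [[ 497.98771046 -121.1899893    30.        ]] [[ 324.51413005 -413.92308724   74.        ]
 [ 311.44934136 -512.99952296   74.        ]]
```

View pics/top1a.png

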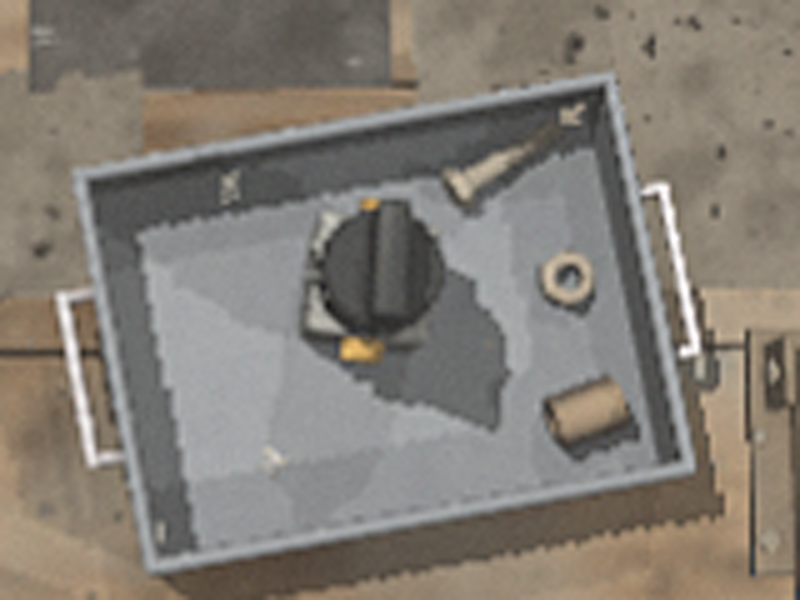

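View pics/top1b.png

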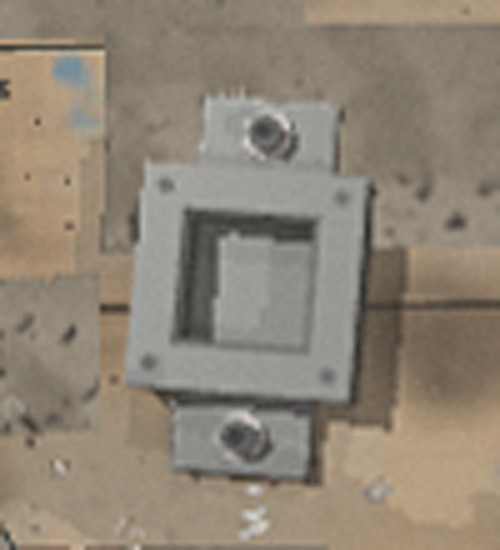

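View pics/scene1a.png

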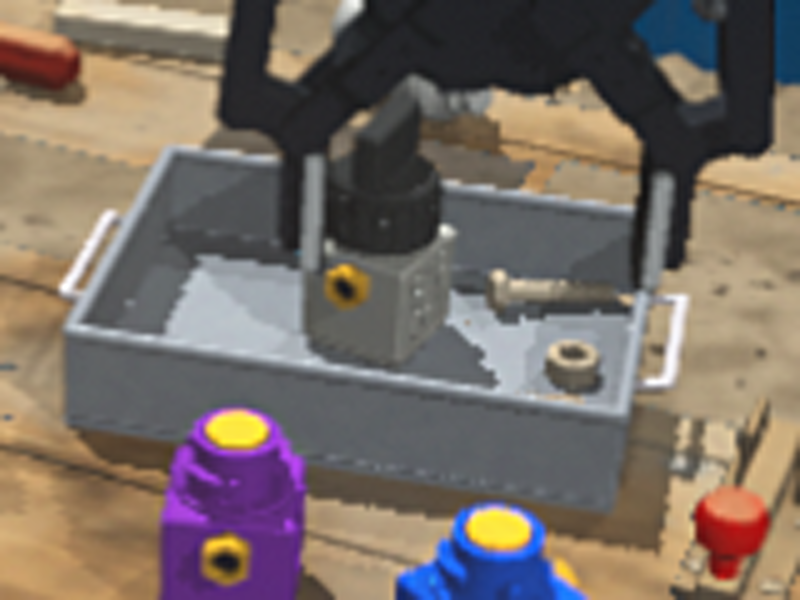

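Run:
```python
from h import *
from plant import robot
p=robot.get_image("wrist"); s=robot.sense()
c=-p["R"].T@p["t"]; R=Ro.from_euler("xyz",s["orientation"],degrees=True).as_matrix()
print("cam in tool",R.T@(c-s["position"]),"R tool->cam",p["R"]@R)
# tool pose target
def tgt(xyz,yaw):
    R2=Ro.from_euler("xyz",[-90,0,yaw],degrees=True).as_matrix()
    print(R.T@(np.array(xyz)-s["position"])/1000, Ro.from_matrix(R.T@R2).as_rotvec(), s["position"])
tgt([517,-397,260],180)
print(s["clock"])
```

```text
cam in tool [ -68.75869929 -143.48952157    0.98568212] R tool->cam [[-8.53077599e-04  6.22423224e-04  9.99999442e-01]
 [ 9.61662378e-01 -2.74234368e-01  9.91063024e-04]
 [ 2.74234832e-01  9.61662687e-01 -3.64617801e-04]]
[-0.35073323 -0.02871519 -0.02556616] [ 1.33306658e-06  3.47813458e-01 -9.05316526e-06] [ 195.98288952 -540.58015159  231.2816247 ]
1.35
```

```bash
python3 -m creep '[{"offset":[-0.06,-0.029,-0.004],"delta_rot":[0,0.06,0],"claw":0},{"offset":[-0.12,-0.029,-0.009],"delta_rot":[0,0.12,0],"claw":0},{"offset":[-0.18,-0.029,-0.013],"delta_rot":[0,0.18,0],"claw":0},{"offset":[-0.24,-0.029,-0.018],"delta_rot":[0,0.24,0],"claw":0},{"offset":[-0.30,-0.029,-0.022],"delta_rot":[0,0.30,0],"claw":0},{"offset":[-0.351,-0.029,-0.026],"delta_rot":[0,0.348,0],"claw":0},{"offset":[-0.351,-0.029,-0.026],"delta_rot":[0,0.348,0],"claw":0},{"offset":[-0.351,-0.029,-0.026],"delta_rot":[0,0.348,0],"claw":0},{"offset":[-0.351,-0.029,-0.026],"delta_rot":[0,0.348,0],"claw":0}]'
python3 - <<'E'
from h import *
from plant import robot
p=robot.get_image("wrist"); save(p,"w2"); s=robot.sense(); print(s["position"],s["orientation"],s["clock"],np.abs(s["joint_vel"]).max())
t=robot.get_image("scene"); save(t,"scene2")
for th in ["cap_grip","pot_foot"]:
    print(th,[(round(d["p"],2),d["at"],int(d["mask"].sum())) for d in robot.cut_out(p,th)])
E
```

```text
clock: 2.48
position: [515.9, -397.3, 260.3]
orientation: [-90.0, -0.0, 179.9]
ft_force: [0.2, -0.4, 0.6]
opening: 85.2
[ 515.8838184  -397.44643665  260.36641696] [-8.99946647e+01 -1.41825242e-02  1.79876600e+02] 2.525 0.1857761138947382
cap_grip [(0.72, [204.6, 327.5], 2951)]
pot_foot [(0.82, [177.5, 330.5], 749), (0.76, [381.7, 423.7], 2457), (0.62, [189.8, 405.0], 324), (0.57, [369.3, 337.4], 2866)]
```

View pics/w2.png

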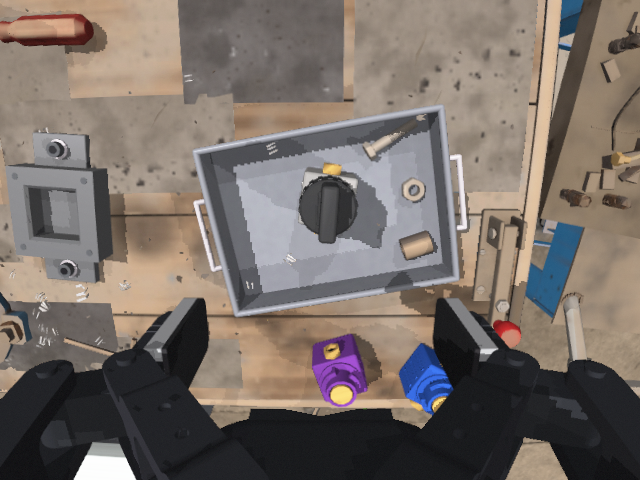

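Run:
```python
from h import *
p=pickle.load(open("pics/w2.pkl","rb"))
a=p["img"][150:260,280:380]; b=p["img"][120:290,0:120]
cv2.imwrite("pics/w2a.png",cv2.resize(a,None,fx=5.4,fy=5.4,interpolation=cv2.INTER_CUBIC))
cv2.imwrite("pics/w2b.png",cv2.resize(b,None,fx=3.5,fy=3.5,interpolation=cv2.INTER_CUBIC))
```

```text
(no output)
```

View pics/w2a.png

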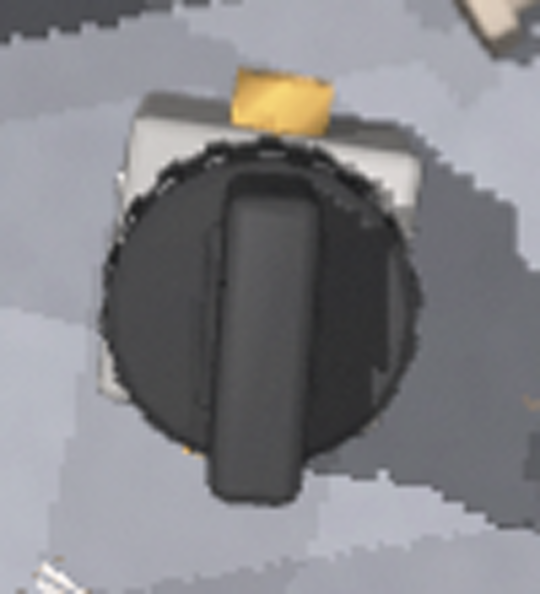

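View pics/w2b.png

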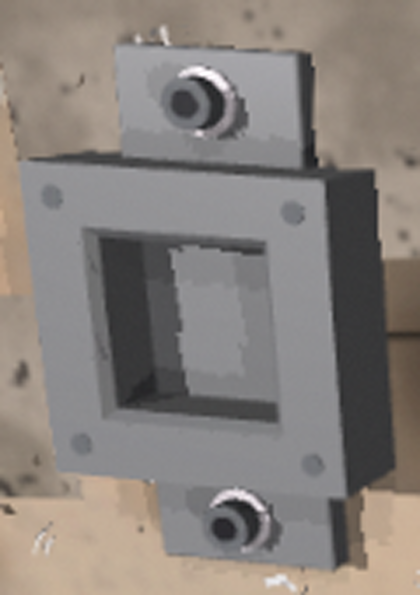

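```bash
cat > m.py <<'E'
from h import *
p=pickle.load(open("pics/w2.pkl","rb"))
bar=np.array([[231,192],[318,196],[298,500],[211,494]])/5.4+[280,150]-.4
B=onz(p,bar,112); print("bar",B.round(1),B.mean(0).round(1))
print("len/width",np.linalg.norm(B[0]-B[3]),np.linalg.norm(B[1]-B[2]),np.linalg.norm(B[0]-B[1]))
d=B[0]+B[1]-B[2]-B[3]; print("bar yaw",np.degrees(np.arctan2(d[1],d[0])))
E1=onz(p,np.array([[140,117],[418,157]])/5.4+[280,150]-.4,54); d=E1[1]-E1[0];print("body edge",E1.round(1),np.degrees(np.arctan2(d[1],d[0]))+90)
blk=np.array([[22,160],[325,180],[346,497],[57,470]])/3.5+[0,120]-.4
Q=onz(p,blk,30); print("blk",Q.round(1),Q.mean(0).round(1),[np.linalg.norm(Q[i]-Q[i-1]).round(1) for i in range(4)])
for i,j in((3,0),(2,1)): d=Q[j]-Q[i];print(np.degrees(np.arctan2(d[1],d[0])))
for i,j in((0,1),(3,2)): d=Q[j]-Q[i];print(np.degrees(np.arctan2(d[1],d[0]))+90)
pk=np.array([[83,229],[270,241],[282,424],[104,418]])/3.5+[0,120]-.4
Q=onz(p,pk,30); print("pocket",Q.round(1),Q.mean(0).round(1),[np.linalg.norm(Q[i]-Q[i-1]).round(1) for i in range(4)])
t=pickle.load(open("pics/top1.pkl","rb"))
blk=np.array([[146,162],[370,183],[352,403],[126,384]])/5+[200,170]-.4
Q=onz(t,blk,30); print("top blk",Q.round(1),Q.mean(0).round(1),[np.linalg.norm(Q[i]-Q[i-1]).round(1) for i in range(4)])
for i,j in((3,0),(2,1)): d=Q[j]-Q[i];print(np.degrees(np.arctan2(d[1],d[0])))
for i,j in((0,1),(3,2)): d=Q[j]-Q[i];print(np.degrees(np.arctan2(d[1],d[0]))+90)
tb=np.array([[380,202],[409,205],[403,315],[374,317]])/5+[310,160]-.4
print("top bar",onz(t,tb,112).mean(0))
E
python3 m.py
```

```text
bar [[ 542.4 -400.   112. ]
 [ 541.8 -412.2  112. ]
 [ 497.1 -409.8  112. ]
 [ 498.1 -397.1  112. ]] [ 519.8 -404.8  112. ]
len/width 44.39333435776246 44.721771186138824 12.252980918207783
bar yaw -3.4219506389502934
body edge [[ 546.5 -385.1   54. ]
 [ 539.8 -431.7   54. ]] -8.178819828243249
blk [[ 554.4  -77.    30. ]
 [ 546.2 -172.    30. ]
 [ 451.  -163.3   30. ]
 [ 459.1  -67.8   30. ]] [ 502.7 -120.    30. ] [np.float64(95.7), np.float64(95.4), np.float64(95.7), np.float64(95.9)]
-5.5106739183118565
-5.243860073299544
-4.88520806697926
-4.850095321315948
pocket [[ 533.7  -93.2   30. ]
 [ 529.1 -152.4   30. ]
 [ 474.  -146.7   30. ]
 [ 475.9  -88.    30. ]] [ 503.2 -120.1   30. ] [np.float64(58.0), np.float64(59.4), np.float64(55.4), np.float64(58.7)]
top blk [[ 554.3  -75.6   30. ]
 [ 543.9 -171.5   30. ]
 [ 450.4 -163.6   30. ]
 [ 459.5  -67.6   30. ]] [ 502.  -119.6   30. ] [np.float64(95.1), np.float64(96.4), np.float64(93.8), np.float64(96.5)]
-4.848766520724398
-4.783133486572256
-6.185488697067669
-5.4174780534256115
top bar [ 517.96844181 -402.63416931  112.        ]
```

```bash
cat > tgt.py <<'E'
import sys
from h import *
from plant import robot
s=robot.sense(); x,y,z,yaw=map(float,sys.argv[1:5])
R=Ro.from_euler("xyz",s["orientation"],degrees=True).as_matrix()
R2=Ro.from_euler("xyz",[-90,0,yaw],degrees=True).as_matrix()
print("pos",s["position"].round(2),s["orientation"].round(2),"F",s["ft_force"].round(1),"T",s["ft_torque"].round(2),"open",s["opening"],"t",s["clock"],"q6",s["q"][5].round(1))
print("offset",(R.T@(np.array([x,y,z])-s["position"])/1000).round(4),"rot",Ro.from_matrix(R.T@R2).as_rotvec().round(4))
E
python3 tgt.py 519.8 -404.5 130 176.6
```

```text
pos [ 516.22 -397.26  260.5 ] [-8.999e+01  1.000e-02  1.799e+02] F [ 0.8 -0.2  0.2] T [ 0.01  0.03 -0.03] open 85.51152929665736 t 2.675 q6 44.9
offset [-0.0036  0.1305  0.0072] rot [-0.0002  0.0575 -0.0001]
```

```bash
python3 -m creep '[{"offset":[-0.0015,0.05,0.003],"delta_rot":[0,0.0285,0],"claw":0},{"offset":[-0.0036,0.1,0.0072],"delta_rot":[0,0.057,0],"claw":0},{"offset":[-0.0036,0.1305,0.0072],"delta_rot":[0,0.057,0],"claw":0},{"offset":[-0.0036,0.1305,0.0072],"delta_rot":[0,0.057,0],"claw":0},{"offset":[-0.0036,0.1305,0.0072],"delta_rot":[0,0.057,0],"claw":0}]'
python3 - <<'E'
from h import *
from plant import robot
p=robot.get_image("wrist"); save(p,"w3"); s=robot.sense(); print(s["position"],s["orientation"],s["clock"],s["q"])
E
```

```text
clock: 3.3
position: [521.3, -404.8, 131.6]
orientation: [-89.9, 0.1, 176.7]
ft_force: [-0.7, -0.7, 1.0]
opening: 85.6
[ 521.79581827 -405.08826967  132.4509742 ] [-89.83034301   0.19064409 176.70527426] 3.35 [-4.53221868e+01  2.68454447e+01  8.06850473e+01  1.68848679e-03
  7.22143101e+01  4.79723090e+01]
```

View pics/w3.png

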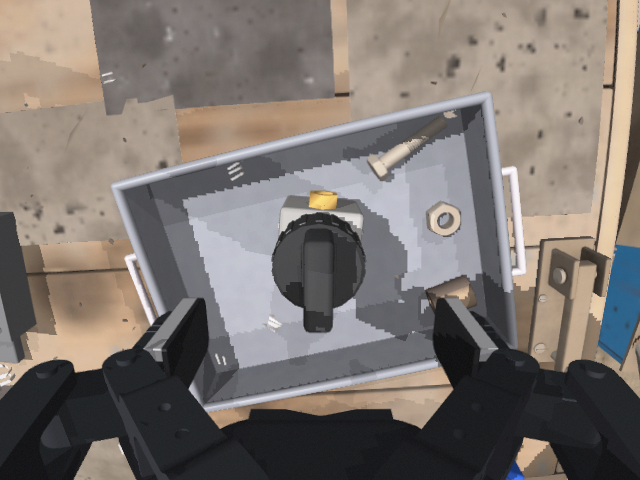

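```bash
python3 - <<'E'
from h import *
p=pickle.load(open("pics/w3.pkl","rb"))
crop(p,"w3a",265,180,375,340,3.7)
E
python3 tgt.py 519.8 -404.5 89 176.6
```

```text
pos [ 521.8  -405.09  132.45] [-89.83   0.19 176.71] F [0.1 0.1 0.7] T [-0.02 -0.02 -0.04] open 85.34134375857094 t 3.35 q6 48.0
offset [ 0.0022  0.0434 -0.0006] rot [-0.003   0.0018 -0.0033]
```

View pics/w3a.png

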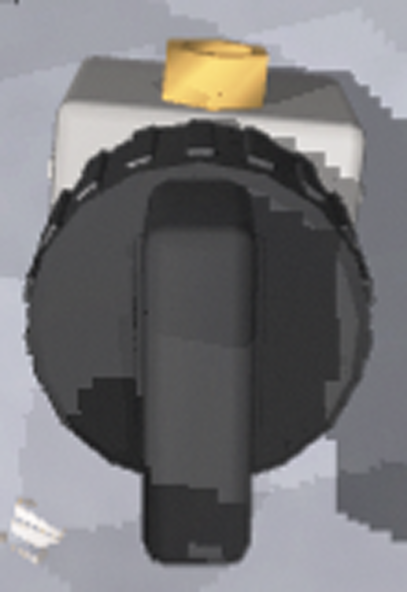

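Run:
```python
from h import *
p=pickle.load(open("pics/w3.pkl","rb"))
f=lambda a:np.array(a)/3.7+[265,180]-.4
B=onz(p,f([[145,228],[254,228],[252,562],[144,562]]),112); print(B.mean(0),np.linalg.norm(B[0]-B[3]),np.linalg.norm(B[0]-B[1]))
d=B[0]+B[1]-B[2]-B[3]; print(np.degrees(np.arctan2(d[1],d[0])))
E=onz(p,f([[68,105],[362,125]]),54);d=E[1]-E[0];print(E.mean(0),np.linalg.norm(d),np.degrees(np.arctan2(d[1],d[0]))+90)
```

```text
[ 519.49256531 -404.93135138  112.        ] 44.79486254122965 13.010320304231271
-3.579451973495214
[ 543.19370645 -408.73790927   54.        ] 46.68415205207025 -7.238200396996106
```

```bash
python3 -m creep '[{"offset":[0.001,0.02,0],"delta_rot":[0,0.002,0],"claw":0},{"offset":[0.001,0.035,0],"delta_rot":[0,0.002,0],"claw":0},{"offset":[0.001,0.035,0],"delta_rot":[0,0.002,0],"claw":0},{"offset":[0.001,0.035,0],"delta_rot":[0,0.002,0],"claw":0}]'; python3 tgt.py 519.5 -405 89 176.4
```

```text
clock: 3.85
position: [519.7, -403.6, 94.5]
orientation: [-90.0, -0.0, 176.6]
ft_force: [-0.8, -1.4, 0.7]
opening: 85.3
pos [ 519.66 -403.57   94.48] [-9.0020e+01 -2.0000e-02  1.7661e+02] F [-0.8 -1.4  0.7] T [-0.02  0.04  0.04] open 85.27583356261047 t 3.85 q6 48.0
offset [0.0001 0.0055 0.0014] rot [0.0003 0.0037 0.0003]
```

```bash
python3 -m creep '[{"offset":[0,0.005,0.0014],"delta_rot":[0,0.004,0],"claw":0},{"offset":[0,0.005,0.0014],"delta_rot":[0,0.004,0],"claw":0.5},{"offset":[0,0.005,0.0014],"delta_rot":[0,0.004,0],"claw":0.8},{"offset":[0,0.005,0.0014],"delta_rot":[0,0.004,0],"claw":1},{"offset":[0,0.005,0.0014],"delta_rot":[0,0.004,0],"claw":1},{"offset":[0,0.005,0.0014],"delta_rot":[0,0.004,0],"claw":1},{"offset":[0,0.005,0.0014],"delta_rot":[0,0.004,0],"claw":1},{"offset":[0,0.005,0.0014],"delta_rot":[0,0.004,0],"claw":1}]' 80; python3 tgt.py 519.5 -405 89 176.4
```

```text
clock: 4.85
position: [519.7, -404.7, 90.1]
orientation: [-90.0, 0.0, 176.4]
ft_force: [0.2, 3.1, 3.6]
opening: 12.5
pos [ 519.73 -404.71   90.08] [-9.0030e+01  1.0000e-02  1.7638e+02] F [0.2 3.1 3.6] T [ 0.55  0.09 -0.03] open 12.530407713343733 t 4.85 q6 48.2
offset [0.0002 0.0011 0.0003] rot [ 0.0005 -0.0003 -0.0001]
```

```bash
python3 -m creep '[{"offset":[0,-0.015,0],"delta_rot":[0,0,0],"claw":1},{"offset":[0,-0.04,0],"delta_rot":[0,0,0],"claw":1},{"offset":[0,-0.08,0],"delta_rot":[0,0,0],"claw":1},{"offset":[0,-0.08,0],"delta_rot":[0,0,0],"claw":1},{"offset":[0,-0.08,0],"delta_rot":[0,0,0],"claw":1}]'; python3 tgt.py 502.6 -120 170 178.5
python3 - <<'E'
from h import *
from plant import robot
p=robot.get_image("wrist"); save(p,"w4"); crop(p,"w4a",180,160,500,400,2.5)
p=robot.get_image("scene"); save(p,"scene4"); crop(p,"scene4a",230,150,470,330,3.3)
E
```

```text
clock: 5.48
position: [518.8, -404.6, 168.3]
orientation: [-90.1, -0.1, 176.4]
ft_force: [-0.5, 0.9, -3.7]
opening: 12.4
pos [ 518.81 -404.6   168.29] [-9.0070e+01 -1.0000e-01  1.7637e+02] F [-0.5  0.9 -3.7] T [0.01 0.05 0.04] open 12.435626993496552 t 5.475 q6 48.2
offset [ 0.0342 -0.0013 -0.283 ] rot [ 0.0012 -0.0372  0.0017]
```

View pics/w4a.png

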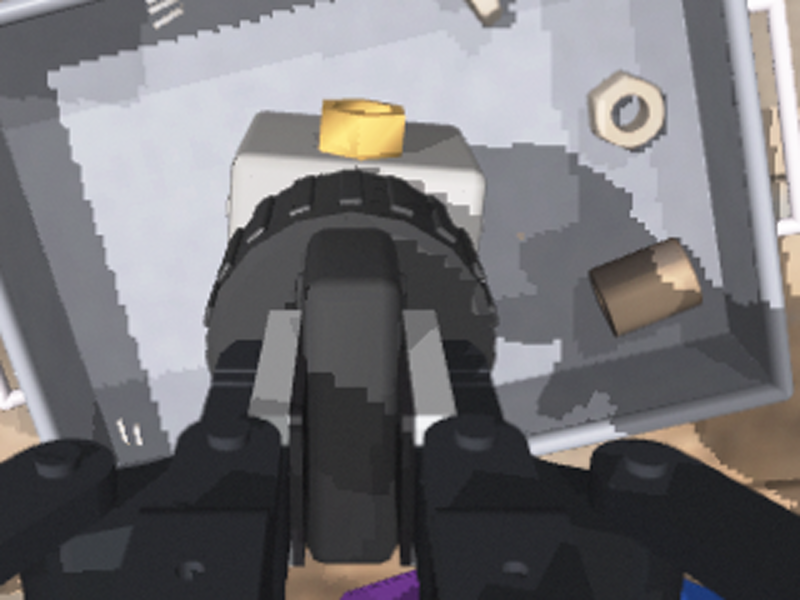

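View pics/scene4a.png

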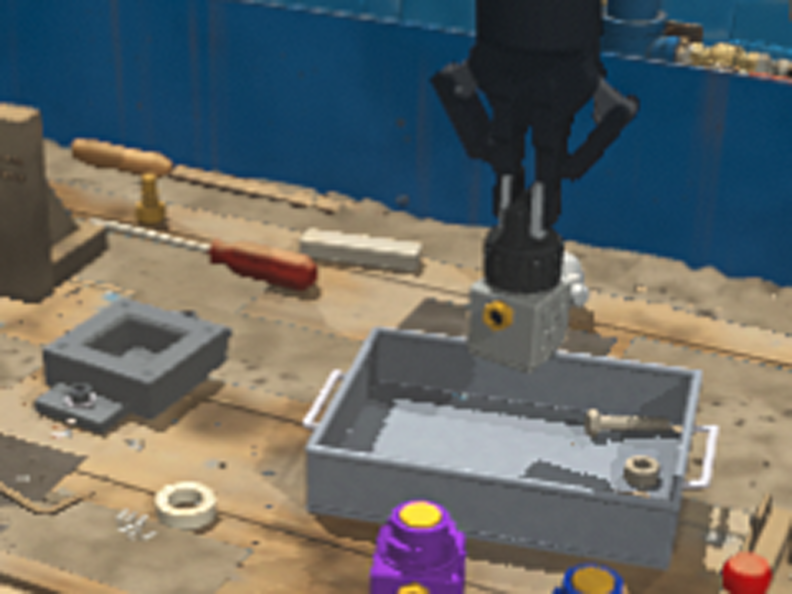

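Run:
```python
from h import *
p=pickle.load(open("pics/w4.pkl","rb"))
f=lambda a:np.array(a)/2.5+[180,160]-.3
for z in (132.3,):
    E=onz(p,f([[236,157],[484,184]]),z);d=E[1]-E[0];a=np.degrees(np.arctan2(d[1],d[0]))+90
    print(E,np.linalg.norm(d),a, E.mean(0)-25*np.array([np.cos(np.radians(a)),np.sin(np.radians(a)),0]))
```

```text
[[ 545.04695851 -385.1183675   132.3       ]
 [ 536.71633146 -432.47875848  132.3       ]] 48.087482577590904 -9.976194631033948 [ 516.25964959 -404.46758817  132.3       ]
```

```bash
python3 -m creep '[{"offset":[0.004,-0.002,-0.03],"delta_rot":[0,-0.01,0],"claw":1},{"offset":[0.011,-0.002,-0.085],"delta_rot":[0,-0.02,0],"claw":1},{"offset":[0.017,-0.002,-0.14],"delta_rot":[0,-0.03,0],"claw":1},{"offset":[0.024,-0.002,-0.195],"delta_rot":[0,-0.04,0],"claw":1},{"offset":[0.03,-0.002,-0.25],"delta_rot":[0,-0.056,0],"claw":1},{"offset":[0.0335,-0.002,-0.283],"delta_rot":[0,-0.056,0],"claw":1},{"offset":[0.0335,-0.002,-0.283],"delta_rot":[0,-0.056,0],"claw":1},{"offset":[0.0335,-0.002,-0.283],"delta_rot":[0,-0.056,0],"claw":1},{"offset":[0.0335,-0.002,-0.283],"delta_rot":[0,-0.056,0],"claw":1}]'; python3 tgt.py 503.3 -120 170 179.6
python3 - <<'E'
from h import *
from plant import robot
p=robot.get_image("wrist"); save(p,"w5"); crop(p,"w5a",160,80,480,320,2.5)
p=robot.get_image("scene"); save(p,"scene5"); crop(p,"scene5a",200,180,320,300,5)
p=robot.get_image("top"); save(p,"top5"); crop(p,"top5a",180,150,330,290,4)
E
```

```text
clock: 6.7
position: [503.9, -121.5, 171.3]
orientation: [-90.0, -0.0, 179.5]
ft_force: [0.3, 0.7, -2.8]
opening: 12.3
pos [ 503.95 -121.46  171.31] [-9.0000e+01 -4.0000e-02  1.7951e+02] F [ 0.3  0.7 -2.8] T [ 0.03  0.01 -0.01] open 12.32967985381453 t 6.7 q6 67.4
offset [ 0.0007  0.0013 -0.0015] rot [-0.     -0.0016  0.0007]
```

View pics/w5a.png

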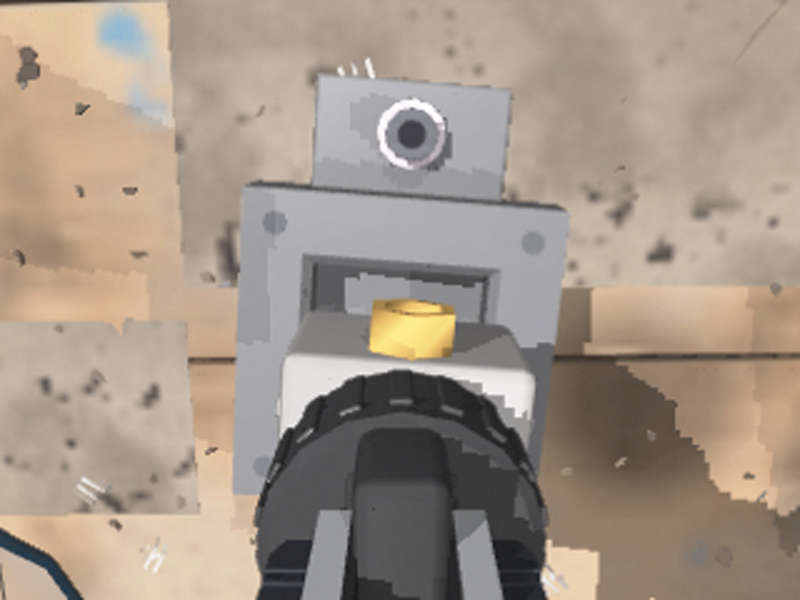

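View pics/scene5a.png

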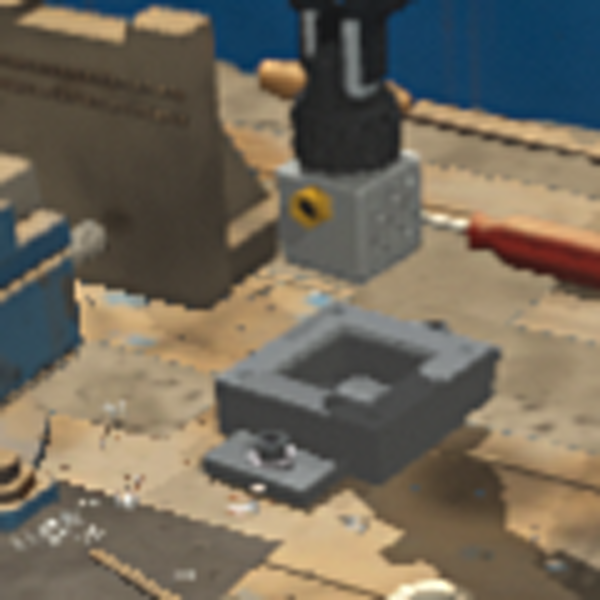

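View pics/top5a.png

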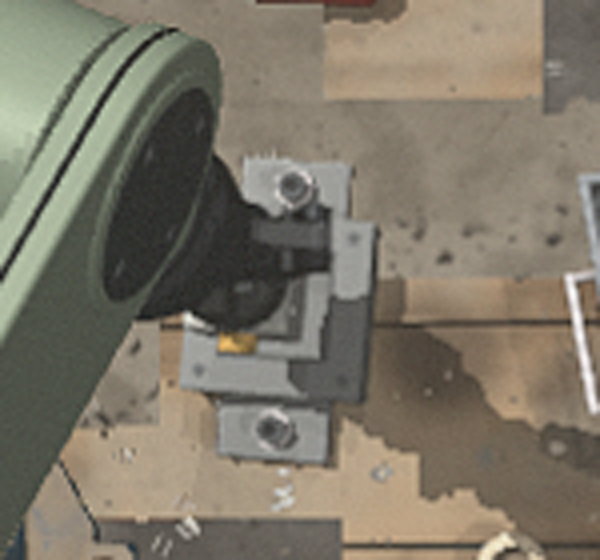

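Run:
```python
from h import *
p=pickle.load(open("pics/w5.pkl","rb"))
f=lambda a:np.array(a)/2.5+[160,80]-.3
yaw=lambda d:np.degrees(np.arctan2(d[1],d[0]))
def u(a): return np.array([np.cos(np.radians(a)),np.sin(np.radians(a)),0])
E=onz(p,f([[284,353],[534,379]]),135.3);a=yaw(E[1]-E[0])+90
print("body",E.round(1),np.linalg.norm(E[1]-E[0]),a,E.mean(0)-25*u(a))
E=onz(p,f([[302,311],[514,332]]),86.8);a=yaw(E[1]-E[0])+90
print("foot",E.round(1),np.linalg.norm(E[1]-E[0]),a,E.mean(0)-24.5*u(a))
Q=onz(p,f([[246,184],[568,210],[233,492]]),30);print("blk",Q.round(1),yaw(Q[1]-Q[0])+90,yaw(Q[0]-Q[2]),np.linalg.norm(Q[1]-Q[0]),np.linalg.norm(Q[2]-Q[0]))
a=-5.2;print("blk c",Q[:2].mean(0)-48*u(a))
P=onz(p,f([[302,253],[499,268]]),30);print("pocket edge",P,yaw(P[1]-P[0])+90,P.mean(0)-29.5*u(a))
```

```text
body [[ 529.8 -100.3  135.3]
 [ 524.3 -148.3  135.3]] 48.39733653732278 -6.5603104696071455 [ 502.23787477 -121.43677921  135.3       ]
foot [[ 528.5  -98.8   86.8]
 [ 522.9 -149.9   86.8]] 51.42011951865901 -6.199000210114107 [ 501.3451049  -121.72172406   86.8       ]
blk [[ 555.1  -77.7   30. ]
 [ 546.9 -171.6   30. ]
 [ 459.2  -68.6   30. ]] -4.997413137391277 -5.376384197689922 94.3496158505679 96.38041870529581
blk c [ 503.19869022 -120.30275929   30.        ]
pocket edge [[ 534.79030463  -93.32746369   30.        ]
 [ 529.8778804  -151.68389108   30.        ]] -4.811794848717426 [ 502.95550276 -119.83201627   30.        ]
```

```bash
python3 -m creep '[{"offset":[-0.001,0.02,-0.0014],"delta_rot":[0,-0.02,0],"claw":1},{"offset":[-0.001,0.045,-0.0014],"delta_rot":[0,-0.02,0],"claw":1},{"offset":[-0.001,0.045,-0.0014],"delta_rot":[0,-0.02,0],"claw":1},{"offset":[-0.001,0.045,-0.0014],"delta_rot":[0,-0.02,0],"claw":1},{"offset":[-0.001,0.045,-0.0014],"delta_rot":[0,-0.02,0],"claw":1}]'; python3 tgt.py 505 -120.1 119 -179.3
python3 - <<'E'
from h import *
from plant import robot
p=robot.get_image("wrist"); save(p,"w6"); crop(p,"w6a",160,80,480,320,2.5)
p=robot.get_image("scene"); save(p,"scene6"); crop(p,"scene6a",200,180,320,300,5)
E
```

```text
clock: 7.48
position: [506.2, -119.7, 128.2]
orientation: [-89.9, 0.1, -179.3]
ft_force: [-0.2, 0.1, -2.8]
opening: 12.2
pos [ 506.16 -119.68  128.21] [-8.9940e+01  1.5000e-01 -1.7928e+02] F [-0.2  0.1 -2.8] T [-0.08 -0.04  0.01] open 12.248843612937598 t 7.475 q6 66.4
offset [0.0012 0.0092 0.0004] rot [-0.0011  0.0004 -0.0026]
```

View pics/w6a.png

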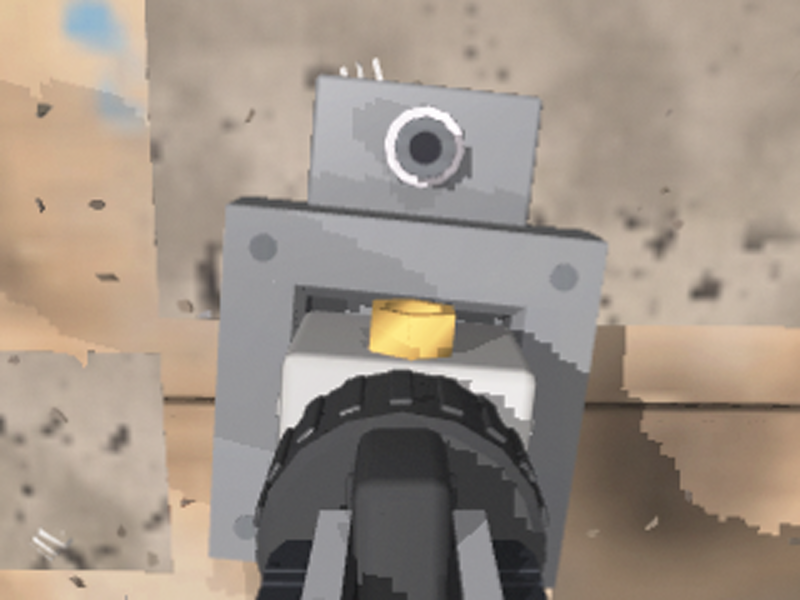

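View pics/scene6a.png

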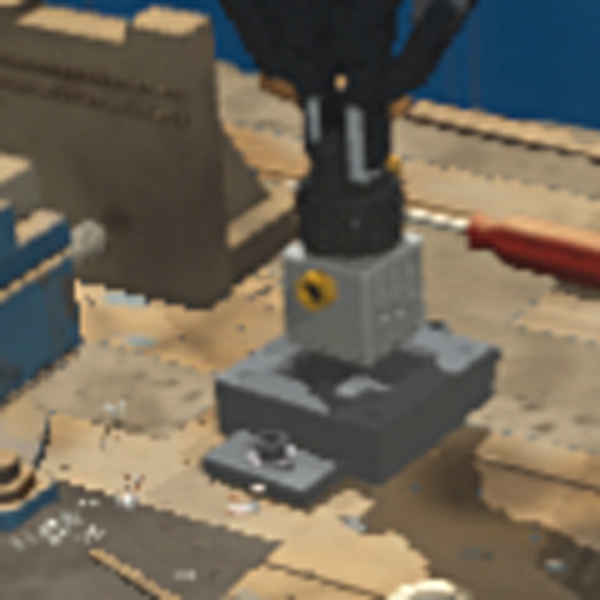

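Run:
```python
from h import *
p=pickle.load(open("pics/w6.pkl","rb"))
f=lambda a:np.array(a)/2.5+[160,80]-.3
yaw=lambda d:np.degrees(np.arctan2(d[1],d[0]))
def u(a): return np.array([np.cos(np.radians(a)),np.sin(np.radians(a)),0])
E=onz(p,f([[284,353],[534,379]]),92.2);a=yaw(E[1]-E[0])+90
print("body",E.round(1),a,E.mean(0)-25*u(a))
E=onz(p,f([[302,311],[514,332]]),43.7);a=yaw(E[1]-E[0])+90
print("foot",E.round(1),a,E.mean(0)-24.5*u(a))
Q=onz(p,f([[229,200],[606,240],[210,555]]),30);print("blk",Q.round(1),yaw(Q[1]-Q[0])+90,yaw(Q[0]-Q[2]),np.linalg.norm(Q[1]-Q[0]),np.linalg.norm(Q[2]-Q[0]))
a=-5.2;print("blk c",Q[:2].mean(0)-48*u(a), Q[1:].mean(0))
P=onz(p,f([[292,285],[525,308]]),30);print("pocket edge",P,yaw(P[1]-P[0])+90,P.mean(0)-29.5*u(a))
```

```text
body [[ 531.7  -98.    92.2]
 [ 527.2 -146.2   92.2]] -5.359539458830085 [ 504.53851509 -119.72901246   92.2       ]
foot [[ 530.5  -96.6   43.7]
 [ 526.  -147.8   43.7]] -4.996576085549535 [ 503.81637301 -120.08177724   43.7       ]
blk [[ 555.6  -77.4   30. ]
 [ 547.  -171.7   30. ]
 [ 459.3  -68.7   30. ]] -5.22568072077182 -5.124906964254715 94.68988488527053 96.6902278081324
blk c [ 503.5057435  -120.17805921   30.        ] [ 503.15634863 -120.20988573   30.        ]
pocket edge [[ 534.45977455  -92.74909256   30.        ]
 [ 529.33674743 -152.0586505    30.        ]] -4.936827690193553 [ 502.51967123 -119.73021041   30.        ]
```

```bash
python3 -m creep '[{"offset":[0.0006,0.007,0],"delta_rot":[0,0,0],"claw":1},{"offset":[0.0008,0.013,0],"delta_rot":[0,0,0],"claw":1},{"offset":[0.0008,0.019,0],"delta_rot":[0,0,0],"claw":1},{"offset":[0.0008,0.025,0],"delta_rot":[0,0,0],"claw":1},{"offset":[0.0008,0.025,0],"delta_rot":[0,0,0],"claw":1}]'; python3 tgt.py 504.2 -120.1 94 -179.3
```

```text
clock: 8.2
position: [503.6, -118.8, 100.9]
orientation: [-90.0, -0.1, -179.3]
ft_force: [-0.7, -0.3, -2.7]
opening: 12.4
pos [ 503.62 -118.84  100.9 ] [-9.0040e+01 -1.0000e-01 -1.7927e+02] F [-0.7 -0.3 -2.7] T [0.01 0.01 0.  ] open 12.439716293221604 t 8.2 q6 66.4
offset [-0.0006  0.0069  0.0013] rot [0.0007 0.0006 0.0017]
```

```bash
python3 -m creep '[{"offset":[0,0.003,0.0005],"delta_rot":[0,0,0],"claw":1},{"offset":[0,0.006,0.0005],"delta_rot":[0,0,0],"claw":1},{"offset":[0,0.007,0.0005],"delta_rot":[0,0,0],"claw":1},{"offset":[0,0.007,0.0005],"delta_rot":[0,0,0],"claw":1}]'; python3 tgt.py 504.2 -120.1 94 -179.3
```

```text
clock: 8.7
position: [504.2, -119.6, 94.7]
orientation: [-90.0, -0.0, -179.3]
ft_force: [-0.0, 1.1, -4.3]
opening: 12.5
pos [ 504.23 -119.6    94.72] [-9.0000e+01 -1.0000e-02 -1.7927e+02] F [-0.   1.1 -4.3] T [ 0.04  0.02 -0.02] open 12.476893941235396 t 8.7 q6 66.3
offset [0.     0.0007 0.0005] rot [0.     0.0006 0.0001]
```

```bash
python3 -m creep '[{"offset":[0,0.001,0],"delta_rot":[0,0,0],"claw":1},{"offset":[0,0.002,0],"delta_rot":[0,0,0],"claw":1},{"offset":[0,0.002,0],"delta_rot":[0,0,0],"claw":1}]'; python3 tgt.py 504.2 -120.1 94 -179.3
```

```text
clock: 9.07
position: [504.8, -119.7, 93.9]
orientation: [-90.0, 0.1, -179.3]
ft_force: [-2.3, 2.0, 4.7]
opening: 12.5
pos [ 504.77 -119.66   93.9 ] [-8.9990e+01  5.0000e-02 -1.7926e+02] F [-2.3  2.   4.7] T [ 0.34  0.49 -0.04] open 12.457036563406074 t 9.075 q6 66.3
offset [ 0.0006 -0.0001  0.0004] rot [-0.0002  0.0006 -0.0009]
```

```bash
python3 -m creep '[{"offset":[0.0004,0,0.0003],"delta_rot":[0,-0.08,0],"claw":1},{"offset":[0.0004,0,0.0003],"delta_rot":[0,-0.18,0],"claw":1},{"offset":[0.0004,0,0.0003],"delta_rot":[0,-0.28,0],"claw":1},{"offset":[0.0004,0,0.0003],"delta_rot":[0,-0.35,0],"claw":1},{"offset":[0.0004,0,0.0003],"delta_rot":[0,-0.35,0],"claw":1}]' 110; python3 tgt.py 504.2 -120.1 94 -109.3
python3 - <<'E'
from h import *
from plant import robot
p=robot.get_image("wrist"); save(p,"w7"); crop(p,"w7a",160,80,480,320,2.5)
p=robot.get_image("scene"); save(p,"scene7"); crop(p,"scene7a",200,180,320,300,5)
E
```

```text
clock: 9.7
position: [505.1, -120.3, 94.3]
orientation: [-89.9, 0.1, -159.2]
ft_force: [-1.4, 1.0, 5.5]
opening: 11.5
pos [ 505.05 -120.27   94.35] [-8.9900e+01  1.3000e-01 -1.5921e+02] F [-1.4  1.   5.5] T [ 0.21  0.37 -0.07] open 11.50551410250261 t 9.7 q6 46.2
offset [ 0.0007  0.0003 -0.0005] rot [-0.0025 -0.8711 -0.0014]
```

View pics/w7a.png

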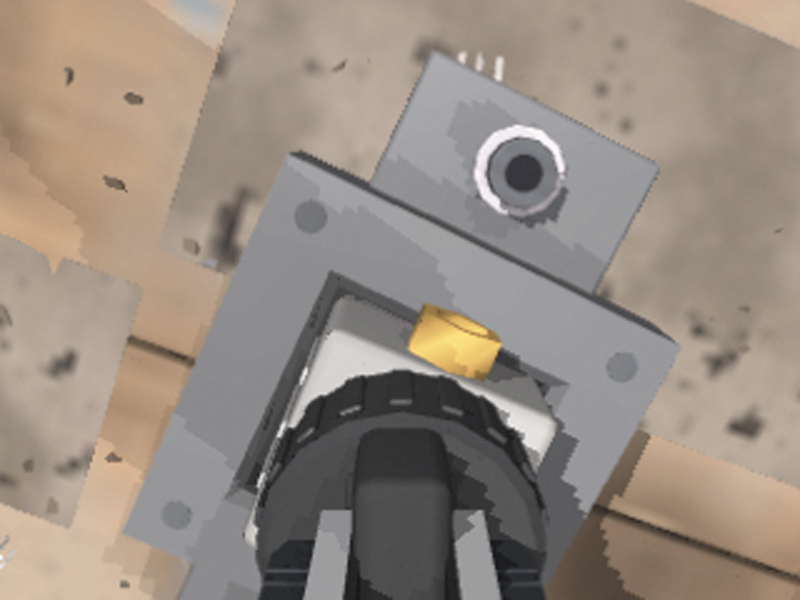

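View pics/scene7a.png

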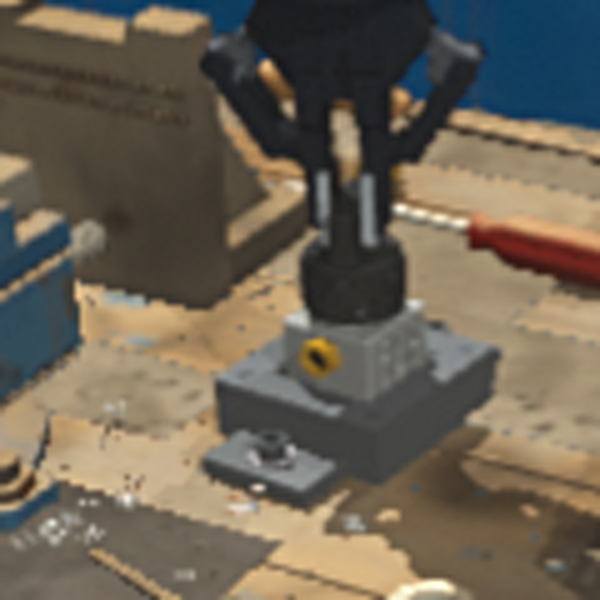

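```bash
python3 -m creep '[{"offset":[0.0004,0,-0.0003],"delta_rot":[0,-0.1,0],"claw":1},{"offset":[0.0004,0,-0.0003],"delta_rot":[0,-0.22,0],"claw":1},{"offset":[0.0004,0,-0.0003],"delta_rot":[0,-0.34,0],"claw":1},{"offset":[0.0004,0,-0.0003],"delta_rot":[0,-0.44,0],"claw":1},{"offset":[0.0004,0,-0.0003],"delta_rot":[0,-0.44,0],"claw":1}]'; python3 tgt.py 504.2 -120.1 94 -109.3
```

```text
clock: 10.42
position: [505.2, -119.6, 95.0]
orientation: [-89.8, 0.2, -134.0]
ft_force: [-0.8, 4.3, 8.4]
opening: 11.6
pos [ 505.16 -119.55   94.98] [ -89.85    0.17 -133.99] F [-0.8  4.3  8.4] T [ 0.62  0.35 -0.09] open 11.628150770249924 t 10.425 q6 21.0
offset [ 0.0011  0.001  -0.0003] rot [-0.0032 -0.431  -0.0023]
```

```bash
python3 -m creep '[{"offset":[0.0004,0,0],"delta_rot":[0,-0.1,0],"claw":1},{"offset":[0.0004,0,0],"delta_rot":[0,-0.22,0],"claw":1},{"offset":[0.0004,0,0],"delta_rot":[0,-0.34,0],"claw":1},{"offset":[0.0004,0,0],"delta_rot":[0,-0.43,0],"claw":1},{"offset":[0.0004,0,0],"delta_rot":[0,-0.43,0],"claw":1}]'; python3 tgt.py 504.2 -120.1 94 -109.3
python3 - <<'E'
from h import *
from plant import robot
p=robot.get_image("wrist"); save(p,"w8"); crop(p,"w8a",160,80,480,320,2.5)
p=robot.get_image("scene"); save(p,"scene8"); crop(p,"scene8a",200,180,320,300,5)
E
```

```text
clock: 11.05
position: [505.2, -119.6, 96.6]
orientation: [-89.8, 0.1, -109.3]
ft_force: [-5.1, 5.8, 18.1]
opening: 12.1
pos [ 505.21 -119.55   96.59] [ -89.78    0.12 -109.35] F [-5.1  5.8 18.1] T [ 1.08  0.93 -0.02] open 12.060277643994075 t 11.05 q6 -3.7
offset [ 0.0009  0.0026 -0.0008] rot [-0.0038 -0.0008 -0.002 ]
```

View pics/w8a.png

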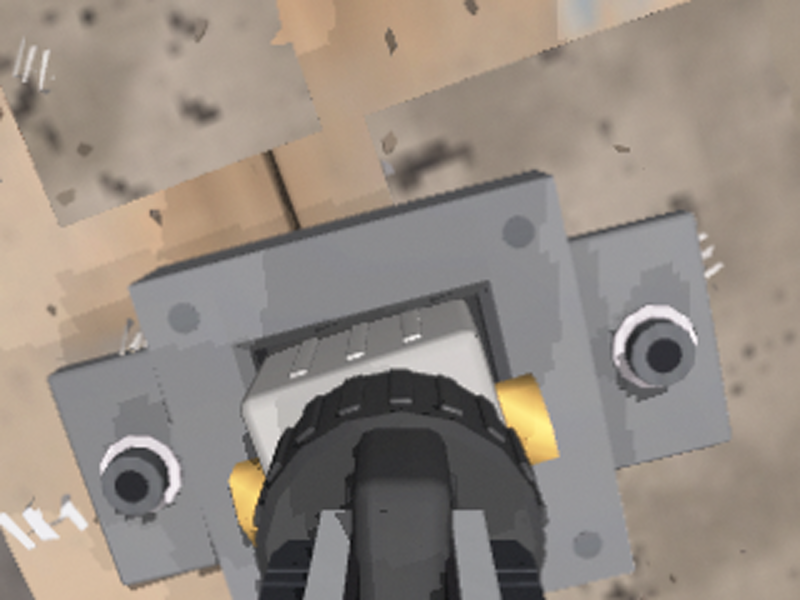

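View pics/scene8a.png

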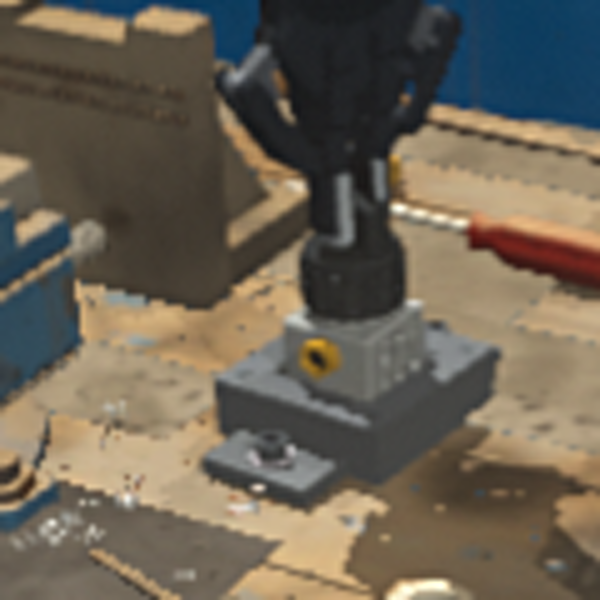

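```bash
python3 -m creep '[{"offset":[0,-0.003,0],"delta_rot":[0,0,0],"claw":1},{"offset":[0,-0.006,0],"delta_rot":[0,0,0],"claw":1},{"offset":[0,-0.009,0],"delta_rot":[0,0,0],"claw":1},{"offset":[0,-0.012,0],"delta_rot":[0,0,0],"claw":1},{"offset":[0,-0.012,0],"delta_rot":[0,0,0],"claw":1}]'; python3 tgt.py 505.2 -119.6 129 -109.3
```

```text
clock: 11.78
position: [503.2, -120.2, 105.0]
orientation: [-90.0, -0.0, -109.4]
ft_force: [0.4, 0.4, 0.5]
opening: 11.6
pos [ 503.22 -120.23  104.95] [-8.9990e+01 -1.0000e-02 -1.0937e+02] F [0.4 0.4 0.5] T [ 0.16 -0.1   0.  ] open 11.591415139547598 t 11.775 q6 -3.7
offset [-0.0012 -0.024   0.0017] rot [-0.0002 -0.0012  0.0001]
```

```bash
python3 -m creep '[{"offset":[0,-0.005,0],"delta_rot":[0,0,0],"claw":1},{"offset":[0,-0.011,0],"delta_rot":[0,0,0],"claw":1},{"offset":[0,-0.017,0],"delta_rot":[0,0,0],"claw":1},{"offset":[0,-0.024,0],"delta_rot":[0,0,0],"claw":1},{"offset":[0,-0.024,0],"delta_rot":[0,0,0],"claw":1},{"offset":[0,-0.024,0],"delta_rot":[0,0,0],"claw":1},{"offset":[0,-0.024,0],"delta_rot":[0,0,0],"claw":1}]'; python3 tgt.py 505.2 -119.6 129 -109.3
python3 - <<'E'
from h import *
from plant import robot
p=robot.get_image("wrist"); save(p,"w9"); crop(p,"w9a",160,80,480,320,2.5)
p=robot.get_image("scene"); save(p,"scene9"); crop(p,"scene9a",200,180,320,300,5)
print([(round(d["p"],2),d["at"]) for d in robot.cut_out(p,"pot_mouth")])
E
```

```text
clock: 12.65
position: [502.8, -120.0, 128.5]
orientation: [-90.0, 0.0, -109.4]
ft_force: [0.2, 0.4, -0.3]
opening: 11.5
pos [ 502.83 -119.96  128.46] [ -90.04    0.   -109.37] F [ 0.2  0.4 -0.3] T [ 0.01 -0.01  0.03] open 11.49153018161024 t 12.65 q6 -3.6
offset [-0.0011 -0.0005  0.0021] rot [ 0.0007 -0.0012 -0.    ]
[(0.93, [346.6, 408.0]), (0.72, [327.8, 358.5]), (0.7, [246.2, 272.2])]
```

View pics/w9a.png

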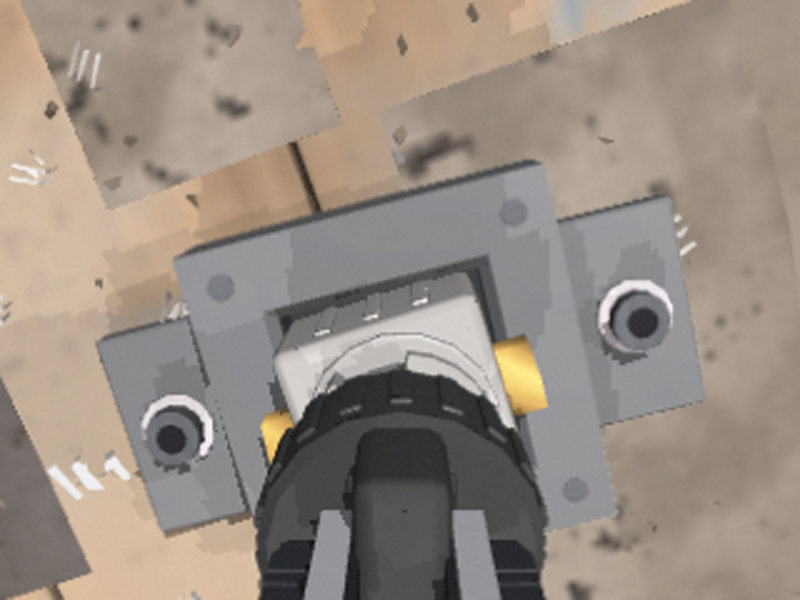

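View pics/scene9a.png

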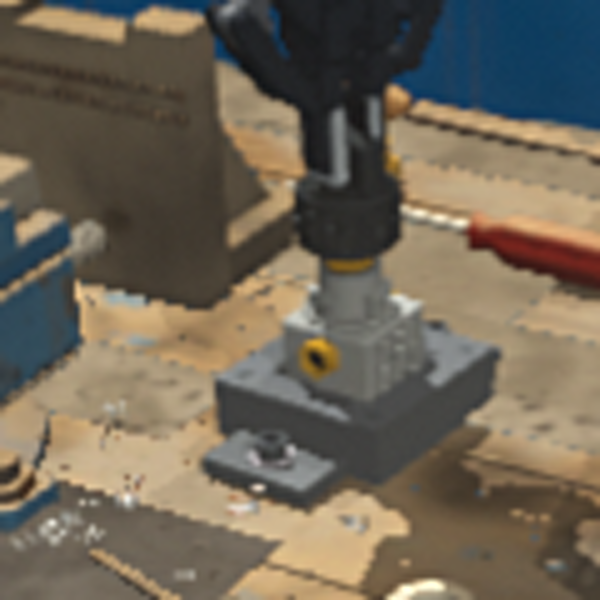

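Run:
```python
from h import *
p=pickle.load(open("pics/scene9.pkl","rb"))
im=cv2.resize(p["img"][180:300,200:320],None,fx=5,fy=5,interpolation=cv2.INTER_CUBIC)
def circ(c,z,r,col):
    t=np.linspace(0,2*np.pi,60); X=np.c_[c[0]+r*np.cos(t),c[1]+r*np.sin(t),0*t+z]
    q=((proj(p,X)-[200,180]+.5)*5).astype(int); cv2.polylines(im,[q.reshape(-1,1,2)],True,col,1)
def sq(c,z,h,yaw,col):
    a=np.radians(yaw); R=np.array([[np.cos(a),-np.sin(a)],[np.sin(a),np.cos(a)]])
    X=np.c_[np.array([[1,1],[-1,1],[-1,-1],[1,-1]])*h@R.T+c,np.full(4,z)]
    q=((proj(p,X)-[200,180]+.5)*5).astype(int); cv2.polylines(im,[q.reshape(-1,1,2)],True,col,1)
c=[503,-120.1]
circ(c,95.5,25,(0,0,255)); circ(c,95.5+29,25,(0,0,255)); circ(c,82,16,(0,255,0)); sq(c,58,25,-5,(255,0,255)); sq(c,30,48,-5.2,(255,255,0))
cv2.imwrite("pics/ov9.png",im)
```

```text
(no output)
```

View pics/ov9.png

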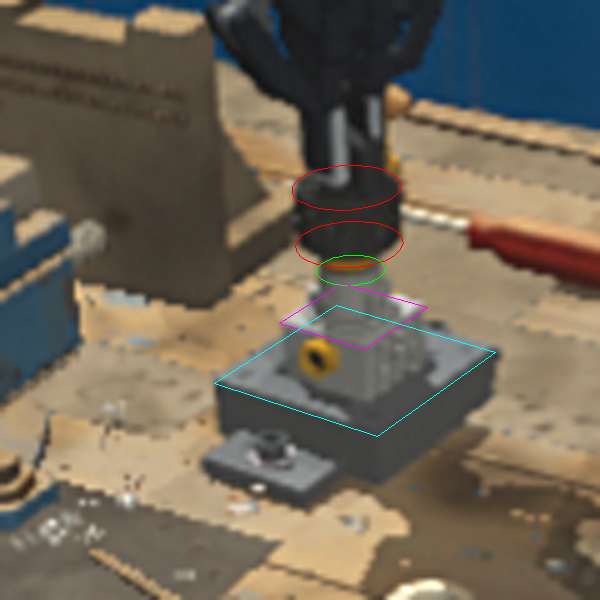

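Run:
```python
from h import *
from plant import robot
p=robot.get_image("top"); save(p,"top10"); crop(p,"top10a",180,150,480,290,2.6)
t=pickle.load(open("pics/top1.pkl","rb"))
for n,(x,y) in dict(bushing=(426,244),nut=(422,214),bolt=(412,191)).items():
    print(n,np.abs(p["img"][y-9:y+9,x-9:x+9].astype(int)-t["img"][y-9:y+9,x-9:x+9]).mean())
s=robot.sense();print(s["position"],s["orientation"],s["ft_force"],np.abs(s["joint_vel"]).max(),s["clock"])
print(robot.job_done())
```

```text
bushing 4.522633744855967
nut 5.016460905349795
bolt 4.223251028806584
[ 502.95697501 -120.01109474  128.55944184] [-9.00273453e+01  7.17659725e-04 -1.09364937e+02] [ 0.44606306  0.12630816 -1.86849991] 0.07200091199065387 12.85
the job is handed in; nothing more can be done
None
```

View pics/top10a.png

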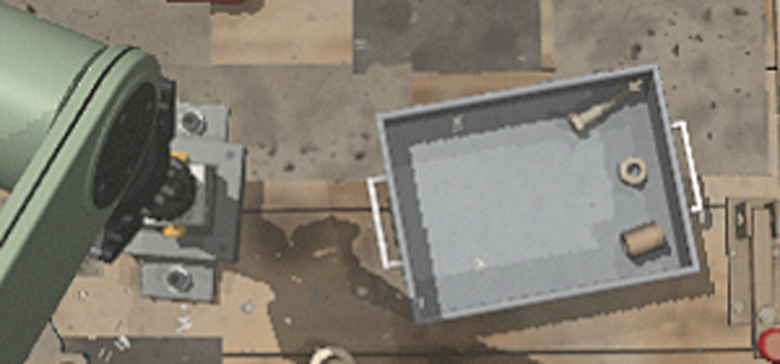

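I handed the job in at 12.85 s; the interface reports no verdict. The strainer was carried by its grip bar to the holding block and lowered in until it met resistance about where full depth should be. I then turned the cap about 70° anticlockwise (roughly 75° relative to the body) and lifted it straight off. It is still gripped at 110 N.

- **Cap:** it is held level and nearly still, about 13–15 mm above the open neck, with no meaningful force on the tool. In the scene picture it sat slightly higher than I predicted, by about a pixel.
- **Body:** in the scene camera overlay its top matches the fully seated height to within 1–2 mm. It did not move when the cap came off.
- **Spring push:** near the end of the turn, the spring pushed the arm up by about 2.5 mm with about 18 N. This dropped to zero once the cap was free.
- **Loose parts:** the bushing, nut and bolt sit where they were in the final top view.
- **Not confirmed:** the body's exact yaw within the pocket's small play was judged by eye. That leaves the cap-to-body angle uncertain by about 3°.

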